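# Tuck a flashing under a lapped sheet and hold it down for tacking

### The job

The L-shaped flashing has to be held in place on the canopy panel so that it can be tacked. Take it by its upright hemmed edge, slide its flat flange under the free edge of the panel's lapped sheet without lifting the sheet, square to that edge and about centred on it, until you feel the flange butt firmly against the stop bar hidden beneath. Then press the flashing down flat onto the deck (about 15 N) and finish still gripping it and pressing; leave the other things on the bench alone.

Things in the scene. Friction and masses are not known exactly. Their poses are not given: they have to be found in the camera images.
- flashing: Loose plain sheet-metal L-section, 150 mm long (y), 0.2 to 0.33 kg, standing on its flange on the bench left of the panel, flange pointing roughly away from the robot. Origin: underside, middle of the heel (outer edge of the bend); z up. Flange: from the heel (x = 0) to the toe (x = 80 mm), 4 mm thick. Upright leg at the heel: x = 0 to 4 mm, 54 mm tall, with a hem along its top (see flashing_hem).
- flashing_hem (a point): Centre of the hem, the place to grip, 2 mm in x and 46 mm above the flashing's underside. The hem is the top 16 mm of the upright leg, folded double to 10 mm thick (gripped with one finger either side along x), and runs the whole 150 mm length. Axes as flashing.
- flashing_toe (a point): Middle of the flange's toe edge (the edge that is tucked), half-way up its 4 mm thickness. Axes as flashing.
- panel: Corner of a sheet-metal canopy, tacked to the bench, immovable: flat grey deck 220 (x) by 250 mm (y), its top 10 mm above the bench, folded sides 20 mm high at y = +-123 mm, open front edge at x = -110 mm. Origin: centre of its underside; z up; +x points away from the robot and is the direction in which the flashing is slid in, under the lapped sheet on its rear part.
- lap_sheet (a joint): Springy plain steel sheet, 210 mm wide, 3 mm thick, riveted to the panel behind x = +88 mm and lapping over the deck towards the robot. Value: how far it is bent up, rad; 0 = down, as found; 0.01 rad = 0.9 mm at its free edge; lifting it takes about 4 N. Down, it leaves an 8 mm high slot over the deck; a lip along its free edge is turned up about 8 mm.
- lap_edge (a point): Middle of the lapped sheet's free edge on its underside, where the turned-up lip begins: x = -2 mm, y = 0 on the panel, 8 mm above the deck top.
- stop_bar: Flat bar fixed on the deck under the lapped sheet, hidden from above: 16 (x) by 190 (y) by 7.5 mm high, parallel to the sheet's edge. Origin: centre of its underside. Its front face (x = -8 mm) is where the flange's toe must butt. It lies elsewhere on each panel: its front face is 32 to 54 mm in from the sheet's free edge.
- tape_measure: A tape measure lying on the bench near the work; not part of the job, leave it alone.
- soapstone_holder: A soapstone marker lying on the bench near the work; not part of the job, leave it alone.
- weld_magnet: A welding magnet lying on the bench near the work; not part of the job, leave it alone.

How it is judged:
On the way:
1. the flange is level under the lapped sheet, square and centred, pushed firmly against the stop bar (angle between flashing's own z axis and vertical below 0.035 rad and angle between the x axis of flashing and the x axis of panel, either way round below 0.06 rad and x of flashing_toe in the frame of stop_bar between -0.0115 and -0.004 m and y of flashing_toe in the frame of panel between -0.018 and 0.018 m and z of flashing_toe in the frame of panel below 0.0165 m and contact force between flashing and stop_bar above 1 N), for 0.1 s.
At the end, for the whole second after the job is handed in: Flange toe within 3.5 mm of the stop bar face, within 18 mm of the sheet middle and 0.06 rad of square; flashing flat on the deck (tilt under 0.035 rad, heel within 2 mm), pressed with over 8 N in all, gripped with over 5 N, at rest; lapped sheet down (under 0.02 rad) (angle between flashing's own z axis and vertical below 0.035 rad and angle between the x axis of flashing and the x axis of panel, either way round below 0.06 rad and x of flashing_toe in the frame of stop_bar between -0.0115 and -0.004 m and y of flashing_toe in the frame of panel between -0.018 and 0.018 m and z of flashing_toe in the frame of panel below 0.0165 m and z of flashing in the frame of panel below 0.012 m and contact force between flashing and panel above 8 N and contact force between the fingers and flashing above 5 N and value of joint lap_sheet below 0.02 rad and linear speed of flashing below 0.02 m/s); the arm keeps its last pose, push and grip.
It fails at once if the lapped sheet is lifted (more than 0.05 rad, about 4.5 mm at its edge) (value of joint lap_sheet above 0.05 rad).
It fails at once if the flashing is crushed onto the deck or into the stop (more than 80 N) (contact force between flashing and panel above 80 N or contact force between flashing and stop_bar above 80 N).
It fails at once if one of the other things is moved more than 30 mm (distance of any of tape_measure, soapstone_holder, weld_magnet from where it was at the start of the episode above 0.03 m).
It also fails if it takes over 54 s, if anything falls off the work surface, if the arm or the gripper's body presses on something with over 40 N, if the wrist force passes 120 N, or if a joint passes its speed limit or range.

### The arm

A 6-joint arm with a two-finger parallel gripper is mounted at the origin on a cart in front of the work surface, level with it; the furniture and walls round the work are solid. World frame = base frame: x ahead of the robot, y to its left, z up, the work surface at z = 0. Lengths are in m, angles in rad, forces in N, time in s.
With the tool pointing down it reaches from about 0.35 to 0.725 m from the base axis. Payload 4.3 kg.
Tool frame: the origin (TCP) lies midway between the tips of the shut fingers; the grasp point (between the pads) lies 19 mm behind it; z points along the fingers, y is the line along which they close (so a half turn about z gives the same grasp; the last joint's range is limited). The gripper opens to 85 mm and grips with 20 to 120 N. Pads are 22 mm wide; open, the fingers measure 114 mm over their backs; the gripper's body (76 mm by 85 mm) begins 54 mm behind the grasp point. The pads swing forward as they close: fully open they stand 13 mm farther back than shut.
Start: joints at [1.166, 0.377, 0.081, 1.274, 0, 1.46], TCP at [0.167, 0.55, 0.231] pointing down, gripper open.
Joint ranges: [-2.72, 2.72], [-0.84, 1.66], [-1.02, 1.22], [-1.77, 2.12], [-1.37, 1.28], [-3.14, 3.14]. Speed limits (rad/s): [2.57, 2.57, 3.14, 3.14, 3.14, 3.14].

### API

Orientations are given as [roll, pitch, yaw] about the fixed x, y, z axes, in that order (R = Rz(yaw) Ry(pitch) Rx(roll)).
In Python, from station import arm gives the robot as it stands.
- The arm moves only by the tool servo_tool, never from a script. Its argument "rows" is one flat list of numbers, 7 for each row, row after row: the turn, a rotation vector about the tool's x, y, z in units of 5 degrees (1.0 is 5 degrees), then the shift along the tool's x, y, z in units of 25 mm (1.0 is 25 mm), then the opening in per cent of the stroke, from 0 (shut) to 100 (fully open). A call has 1 to 20 rows; each row is the pose to reach, as a shift and turn from the pose commanded when the call began, along the tool's axes at that moment; what a row does not reach only later rows make up. A row lasts 1/8 s, in which the tool goes at most 62.5 mm and 10.7 degrees, less where a joint would pass 70% of its speed; a pose out of reach is approached as far as the arm can. A call with a gripper value outside its range is refused whole. The fingers move at their own pace and stop on an object; "newtons" is the grip in N (left out, the last holds). Time passes only in rows, so rows that repeat a pose let the fingers close. It gives the time, the measured TCP pose, the force, the opening and the grip force at its end, in the units of the state.
- arm.get_obs(): the state, without advancing time (a new reading comes with each control period).
- arm.capture(name): name is "scene" or "top" or "wrist"; returns (picture, depth): 384x512x3 uint8, blue, green, red; 384x512 float32, m along the optical axis (not along the pixel's ray), 0 where there is no reading.
- arm.camera_info(name): a dict with "fx", "fy", "cx", "cy" (pixels), "k1" (the pictures are not rectified: a ray, as slopes to the right and down, at radius r is drawn at 1 + k1 r^2 times it, then the intrinsics apply), "rvec" (rotation vector, rad) and "tvec" (3), from world to camera coordinates, as OpenCV has them. Camera axes: x right, y down, z forward; pixel columns grow to the right and rows downward; lengths in m; the calibration is good to about 2 mm. A picture is of the moment at which its call begins: read the wrist's pose just before it. camera_info takes no time and is no camera call; for the wrist camera it gives the pose at the moment of the call.
- arm.close_job(): hands the job in; it is judged then, once.
The state is a dict: "clock": time; "q": joint angles; "qd": joint speeds; "joint_efforts": joint torques, N m; "tool_pos": TCP position; "orientation": TCP orientation; "force": force on the tool from outside, world axes, zero at the start; "moment": the same for the moment, N m; "width": finger opening in m; "grip_force": force on a finger pad.
Only numpy, scipy, OpenCV 4.12 (cv2) and the standard library are available. Lean on these libraries where they do the work, as an engineer would, in place of code of your own. Each camera call takes 0.05 s, during which the arm holds its last target. There are 200 camera calls.

## Working session

There is one attempt and no reset: what is moved stays moved. The work goes in short steps, Python scripts to look and compute and a tool call to move; the robot and the scene stay as the last step left them, time stands still between calls to the robot, and variables do not carry over. Pictures are saved under pics/ and viewed, at most 10 in all, crops included, and the job is handed in when it is done.

Besides the shell and the picture viewer there is one more tool, called after "Emit:" as name(argument=value, ...) on one line, values as JSON. servo_tool: Moves the arm, as the interface text tells. Its arguments: {"type":"object","properties":{"rows":{"type":"array","items":{"type":"number"}},"newtons":{"type":"number"}},"required":["rows"]}

```bash
mkdir -p pics; ls; cat > h.py <<'E'
import numpy as np, cv2
from station import arm
def cloud(name):
    ci=arm.camera_info(name); img,d=arm.capture(name)
    v,u=np.mgrid[0:384,0:512].astype(float)
    return img,d,ci,pts(ci,u,v,d)
def rays(ci,u,v):
    K=np.array([[ci['fx'],0,ci['cx']],[0,ci['fy'],ci['cy']],[0,0,1]])
    p=np.stack([np.ravel(u),np.ravel(v)],-1).astype(float).reshape(-1,1,2)
    return cv2.undistortPoints(p,K,np.array([ci['k1'],0,0,0.]))[:,0]
def pts(ci,u,v,d):
    r=rays(ci,u,v); r=np.c_[r,np.ones(len(r))]*np.ravel(d)[:,None]
    R=cv2.Rodrigues(np.array(ci['rvec'],float))[0]
    return ((r-np.ravel(ci['tvec']))@R).reshape(np.shape(u)+(3,))
def plane(ci,u,v,z):
    R=cv2.Rodrigues(np.array(ci['rvec'],float))[0]; t=np.ravel(ci['tvec'])
    r=rays(ci,u,v); r=np.c_[r,np.ones(len(r))]@R; c=-R.T@t
    return c+r*((z-c[2])/r[:,2])[:,None]
E
python3 - <<'E'
from h import *
print({k:v for k,v in arm.get_obs().items() if k in('clock','tool_pos','orientation','force','width')})
for n in('top','scene'):
    img,d,ci,P=cloud(n); cv2.imwrite(f'pics/{n}.png',img); np.savez(f'{n}.npz',img=img,P=P,d=d); print(n,ci)
E
```

```text
pics
{'clock': 0.0, 'tool_pos': array([0.16681709, 0.54959815, 0.2303737 ]), 'orientation': array([-3.13958799e+00, -1.98715624e-04,  2.84677677e+00]), 'force': array([-0.03464778,  0.26005713, -0.09552859]), 'width': 0.085354191342116}
top {'fx': 475.7932510453566, 'fy': 475.7932510453566, 'cx': 266.9713499608661, 'cy': 195.84010064030232, 'k1': -0.03262656620348424, 'rvec': array([ 2.20429833, -2.14545107,  0.1024417 ]), 'tvec': array([0.01125898, 0.54989095, 1.18624701])}
scene {'fx': 458.7796924314337, 'fy': 458.7796924314337, 'cx': 257.71510090586537, 'cy': 192.59183395372463, 'k1': -0.1605417902064504, 'rvec': array([ 2.3461373 , -0.82171095,  0.2941994 ]), 'tvec': array([-0.40278291,  0.3104637 ,  1.1633271 ])}
```

View pics/top.png

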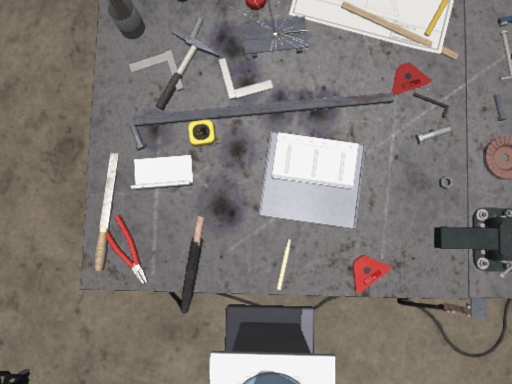

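View pics/scene.png

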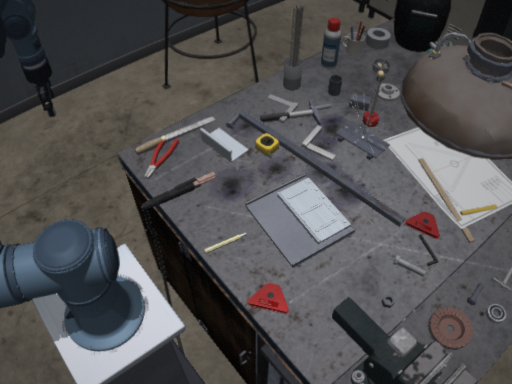

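The top view shows the white flashing at about (163,172), its hem along row 186. The panel is at about (312,180), with the white lap sheet on its rear part and its free edge at about row 183. The tape measure is at (201,132).

```bash
python3 - <<'E'
from h import *
z=np.load('top.npz'); img,P=z['img'],z['P']; ci=arm.camera_info('top')
g=img.min(2); 
def rect(m,zh,name):
    c=max(cv2.findContours(m.astype(np.uint8),0,2)[0],key=cv2.contourArea)
    W=plane(ci,c[:,0,0],c[:,0,1],zh)[:,:2].astype(np.float32)
    r=cv2.minAreaRect(W*1000); print(name,r,'\n',cv2.boxPoints(r).round(1).tolist())
hs=P[...,2]
def sub(u0,u1,v0,v1):
    m=np.zeros(g.shape,bool); m[v0:v1,u0:u1]=1; return m
F=sub(120,205,145,200)&(g>170); 
rect(F&(hs>.035),.054,'hem'); rect(F&(hs<.02),.004,'flange')
L=sub(262,368,125,195)&(g>170); rect(L,.021,'lap')
D=sub(250,375,120,240)&(hs>.006); rect(D,.012,'panel')
for n,m in(('hem',F&(hs>.035)),('fl',F&(hs<.02)),('lap',L),('deck',sub(285,345,200,215))): print(n,m.sum(),np.percentile(hs[m],[10,50,90]).round(4), P[m].mean(0).round(4))
for n in('scene',):
    z=np.load(n+'.npz');P2=z['P'];b=(abs(P2[...,0]-.5)<.2)&(abs(P2[...,1]-.1)<.3)&(abs(P2[...,2])<.006); print(np.median(P2[b][:,2]))
E
```

```text
hem ((569.9281005859375, 291.3605651855469), (9.528388023376465, 150.29815673828125), 6.140100479125977) 
 [[557.2000122070312, 365.6000061035156], [573.2000122070312, 216.10000610351562], [582.7000122070312, 217.1999969482422], [566.5999755859375, 366.6000061035156]]
flange ((614.2738647460938, 299.1847839355469), (69.56317138671875, 151.03929138183594), 3.9915151596069336) 
 [[574.2999877929688, 372.1000061035156], [584.7999877929688, 221.39999389648438], [654.2000122070312, 226.3000030517578], [643.7000122070312, 376.8999938964844]]
lap ((623.4385986328125, -89.951904296875), (239.00596618652344, 165.51809692382812), 83.47322082519531) 
 [[527.5999755859375, -199.3000030517578], [692.0999755859375, -218.10000610351562], [719.2000122070312, 19.399999618530273], [554.7999877929688, 38.20000076293945]]
panel ((597.9740600585938, -87.58718872070312), (257.646728515625, 226.21009826660156), 83.18408966064453) 
 [[470.3999938964844, -202.10000610351562], [695.0, -228.89999389648438], [725.5999755859375, 26.899999618530273], [501.0, 53.70000076293945]]
hem 228 [0.0496 0.0534 0.0566] [0.5643 0.2804 0.1046]
fl 1439 [0.0008 0.0039 0.0071] [0.6139 0.2989 0.0039]
lap 5243 [0.0086 0.0196 0.0239] [ 0.6303 -0.0866  0.0235]
deck 900 [0.0065 0.0097 0.0128] [ 0.525  -0.0966  0.0137]
-0.0011486260747117197
```

```bash
cat >> h.py <<'E'
from scipy.spatial.transform import Rotation as Ro
def delta(p,yaw,pose=None):
    o=arm.get_obs(); R=Ro.from_euler('xyz',o['orientation']); T=Ro.from_euler('xyz',[np.pi,0,yaw])
    print('clock',o['clock'],'pos',o['tool_pos'].round(4),'rpy',o['orientation'].round(4),'F',np.round(o['force'],1),'grip',o['grip_force'],'w',o['width'],'q',o['q'].round(2))
    print('turn',np.round((R.inv()*T).as_rotvec()/np.deg2rad(5),2),'shift',np.round(R.inv().apply(np.array(p)-o['tool_pos'])/.025,2))
E
python3 -c "
from h import *
delta([.57,.291,.2],np.pi/2+.09)"
```

```text
clock 0.1 pos [0.1668 0.5496 0.2305] rpy [-3.1398e+00 -2.0000e-04  2.8467e+00] F [-0.9 -0.1  0.3] grip 0.0 w 0.08562946970667414 q [ 1.17  0.38  0.08  1.27 -0.    1.46]
turn [-2.000e-02  1.000e-02  1.359e+01] shift [-18.44  -5.21   1.22]
```

Emit:
servo_tool(rows=[0,0,2,-2.2,-0.6,0.15,100,0,0,4,-4.4,-1.2,0.3,100,0,0,6,-6.6,-1.9,0.4,100,0,0,8,-8.8,-2.5,0.6,100,0,0,10,-11,-3.1,0.7,100,0,0,12,-13.2,-3.7,0.9,100,0,0,13.59,-15.4,-4.4,1,100,0,0,13.59,-17.6,-5,1.2,100,0,0,13.59,-18.44,-5.21,1.22,100,0,0,13.59,-18.44,-5.21,1.22,100,0,0,13.59,-18.44,-5.21,1.22,100,0,0,13.59,-18.44,-5.21,1.22,100])

```text
clock: 1.6
tool_pos: [0.5693, 0.2925, 0.201]
orientation: [-3.141, -0.0, 1.662]
force: [0.3, 1.2, 0.6]
width: 0.0853
grip_force: 0.0
```

```bash
python3 -c "
from h import *
img,d,ci,P=cloud('wrist'); cv2.imwrite('pics/w1.png',img); np.savez('w1.npz',img=img,P=P,d=d,**{k:np.array(v) for k,v in ci.items()})
delta([.57,.291,.2],np.pi/2+.09)"
```

```text
clock 1.65 pos [0.5694 0.2925 0.201 ] rpy [-3.1415e+00 -2.0000e-04  1.6625e+00] F [-0.2 -0.4  0.3] grip 0.0 w 0.0853534214889013 q [0.38 0.52 0.23 1.28 0.   1.85]
turn [-0.   -0.    0.02] shift [-0.06  0.02  0.04]
```

View pics/w1.png

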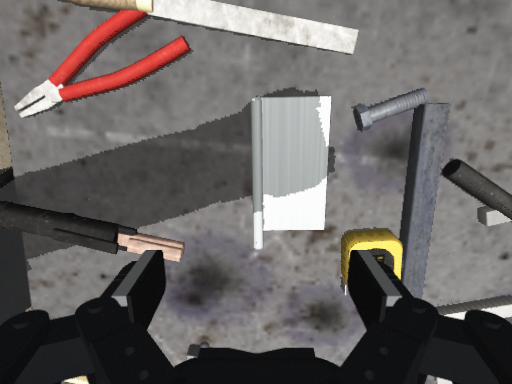

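The wrist view shows the hem upright at column ~257 (rows 97–248), midway between the fingers (columns ~140 and ~375). The tape measure is at (372,255), close to the right finger's line.

```bash
python3 -c "
from h import *
z=np.load('w1.npz'); P=z['P'];ci=dict(z)
b=(P[...,2]>.035)&(P[...,2]<.07)&(abs(P[...,0]-.57)<.04)&(P[...,1]>.2)&(P[...,1]<.4)
c=max(cv2.findContours(b.astype(np.uint8),0,2)[0],key=cv2.contourArea)
W=plane(ci,c[:,0,0],c[:,0,1],.054)[:,:2].astype(np.float32)
print(cv2.minAreaRect(W*1000),np.median(P[b][:,2]))
b=(P[...,2]<.02)&(z['img'].min(2)>140)&(abs(P[...,0]-.62)<.05)&(P[...,1]>.2)&(P[...,1]<.4)
g=cv2.cvtColor(z['img'],6).astype(int)
print([[r,int(np.argmax(np.abs(np.diff(g[r,300:345])))+300)] for r in range(100,232,10)])
pp=[[r,int(np.argmax(np.abs(np.diff(g[r,300:345])))+300)] for r in range(100,232,10)]
e=plane(ci,[p[1]+1 for p in pp],[p[0] for p in pp],.004);print(e.round(4)[:,:2].tolist(),np.polyfit(e[:,1],e[:,0],1))
y=(P[...,0]>.6)&(P[...,2]>.015)&(P[...,1]<.33)&(P[...,1]>.1); hs=z['img'].astype(int); y&=(hs[...,2]-hs[...,0]>80);print('tape',P[y].min(0),P[y].max(0))
"
```

```text
((569.869873046875, 294.186279296875), (9.841042518615723, 148.12554931640625), 6.087747573852539) 0.05283343847490663
[[100, 330], [110, 330], [120, 329], [130, 329], [140, 328], [150, 327], [160, 327], [170, 326], [180, 326], [190, 325], [200, 325], [210, 324], [220, 324], [230, 307]]
[[0.6394, 0.3718], [0.6411, 0.3619], [0.6417, 0.3518], [0.6434, 0.3416], [0.6441, 0.3311], [0.6447, 0.3203], [0.6465, 0.3095], [0.6472, 0.2983], [0.649, 0.287], [0.6497, 0.2754], [0.6516, 0.2637], [0.6523, 0.2516], [0.6542, 0.2393], [0.6364, 0.225]] [-0.05603312  0.66272812]
tape [0.61067969 0.17432027 0.01667845] [0.74340911 0.30667437 0.23326914]
```

```bash
python3 -c "
from h import *
delta([.570,.293,.027],np.pi/2+.107)"
```

```text
clock 1.65 pos [0.5694 0.2925 0.201 ] rpy [-3.1415e+00 -2.0000e-04  1.6625e+00] F [-0.2 -0.4  0.3] grip 0.0 w 0.0853534214889013 q [0.38 0.52 0.23 1.28 0.   1.85]
turn [-0.   -0.   -0.18] shift [0.02 0.03 6.96]
```

Emit:
servo_tool(rows=[0,0,-0.18,0.02,0.03,1.5,100,0,0,-0.18,0.02,0.03,3,100,0,0,-0.18,0.02,0.03,4.5,100,0,0,-0.18,0.02,0.03,5.5,100,0,0,-0.18,0.02,0.03,6.3,100,0,0,-0.18,0.02,0.03,6.95,100,0,0,-0.18,0.02,0.03,6.95,100,0,0,-0.18,0.02,0.03,6.95,100,0,0,-0.18,0.02,0.03,6.95,50,0,0,-0.18,0.02,0.03,6.95,0,0,0,-0.18,0.02,0.03,6.95,0,0,0,-0.18,0.02,0.03,6.95,0,0,0,-0.18,0.02,0.03,6.95,0,0,0,-0.18,0.02,0.03,6.95,0,0,0,-0.18,0.02,0.03,6.95,0], newtons=60)

```text
clock: 3.52
tool_pos: [0.5711, 0.2923, 0.0273]
orientation: [3.141, -0.0, 1.677]
force: [-1.0, -0.4, 3.1]
width: 0.0086
grip_force: 59.0
```

```bash
python3 -c "
from h import *
delta([.488,-.0744,.127],np.pi/2-.118)"
```

```text
clock 3.525 pos [0.5711 0.2923 0.0273] rpy [ 3.1414e+00 -1.0000e-04  1.6766e+00] F [-1.  -0.4  3.1] grip 59.00203764438629 w 0.008648132890765336 q [ 0.37  0.63 -0.05  0.89  0.    1.84]
turn [ 0.   -0.    2.56] shift [-14.23  -4.85  -3.99]
```

Emit:
servo_tool(rows=[0,0,0,0,0,-1,0,0,0,0,0,0,-2.2,0,0,0,0,0,0,-3.4,0,0,0,0,-0.8,-0.3,-3.99,0,0,0,0.4,-2.2,-0.8,-3.99,0,0,0,0.8,-4,-1.4,-3.99,0,0,0,1.2,-6,-2.1,-3.99,0,0,0,1.6,-8,-2.7,-3.99,0,0,0,2,-10,-3.4,-3.99,0,0,0,2.3,-12,-4.1,-3.99,0,0,0,2.5,-13.4,-4.6,-3.99,0,0,0,2.56,-14.23,-4.85,-3.99,0,0,0,2.56,-14.23,-4.85,-3.99,0,0,0,2.56,-14.23,-4.85,-3.99,0,0,0,2.56,-14.23,-4.85,-3.99,0])

```text
clock: 5.4
tool_pos: [0.4877, -0.0735, 0.1265]
orientation: [-3.141, -0.0, 1.454]
force: [0.3, -0.2, -2.2]
width: 0.0092
grip_force: 58.7
```

```bash
python3 -c "
from h import *
for n in('wrist','top'):
  img,d,ci,P=cloud(n); cv2.imwrite('pics/%s2.png'%n,img); np.savez(n+'2.npz',img=img,P=P,d=d,**{k:np.array(v) for k,v in ci.items()})
delta([.488,-.0744,.127],np.pi/2-.118)
a=cv2.imread('pics/wrist2.png');b=cv2.resize(cv2.imread('pics/top2.png')[100:250,230:430],(512,384));cv2.imwrite('pics/c2.png',cv2.resize(np.hstack([a,b]),(800,300)))"
```

```text
clock 5.5 pos [ 0.488  -0.0736  0.1267] rpy [-3.1414e+00 -2.0000e-04  1.4546e+00] F [-0.3  0.1 -2.8] grip 58.69099795818329 w 0.009222428456902337 q [-0.28  0.27 -0.34  0.95  0.    1.41]
turn [-0.   -0.    0.02] shift [-0.03  0.   -0.01]
```

View pics/c2.png

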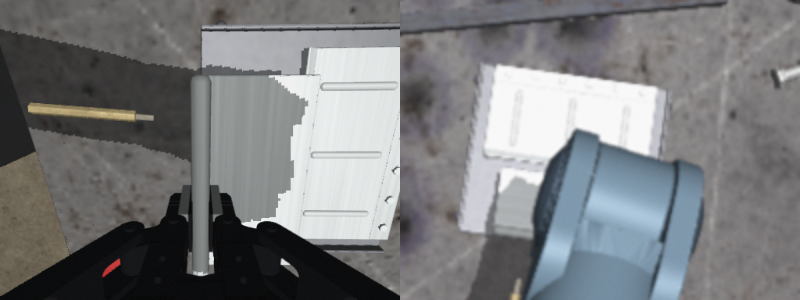

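The flashing is held squarely, with its hem at column ~200 of the left half. The lap's free edge runs at column ~305, and the panel's +y side is at row ~26.

```bash
python3 -c "
from h import *
z=np.load('top.npz'); ci=arm.camera_info('top'); g=cv2.GaussianBlur(cv2.cvtColor(z['img'],6),(3,3),0).astype(int)
us=np.arange(284,346,4); vs=[172+np.argmin(np.diff(g[172:196,u])) for u in us]
e=plane(ci,us,np.array(vs)+.5,.024); print('edge',vs); k=np.polyfit(e[:,1],e[:,0],1); print('x=a*y+b',k,'at y=-.086',np.polyval(k,-.086))
# deck front edge
vs=[200+np.argmin(np.diff(g[200:240,u])) for u in us]; f=plane(ci,us,np.array(vs)+.5,.01);print('front',vs,np.polyfit(f[:,1],f[:,0],1),np.polyval(np.polyfit(f[:,1],f[:,0],1),-.077))
# sides of deck
for r in (195,205,213): 
  row=g[r]; d=np.diff(row); a=250+np.argmax(d[250:285]); b=335+np.argmin(d[335:370]); print('sides',r,a,b,plane(ci,[a+.5,b+.5],[r,r],.02).round(4)[:,:2].tolist())
w=np.load('wrist22.npz') if 0 else np.load('wrist2.npz'); c2=dict(w); P=w['P']
# flashing toe vs hem in hand, tilt
b=(abs(P[...,0]-.53)<.03)&(P[...,1]>-.07)&(P[...,1]<.02)&(P[...,2]>.08)&(P[...,2]<.12)
A=P[b]; m=np.c_[A[:,0],A[:,1],np.ones(len(A))]; s=np.linalg.lstsq(m,A[:,2],rcond=None)[0]; print('flange plane',s,len(A),A.mean(0),A[:,:2].max(0))
gw=cv2.cvtColor(w['img'],6).astype(int); vv=[20+np.argmax(np.abs(np.diff(gw[20:50,u]))) for u in range(270,500,20)]; print(vv); s=plane(c2,np.arange(270,500,20),np.array(vv)+.5,.02); print(s.round(4)[:,:2].tolist())
"
```

```text
edge [np.int64(178), np.int64(176), np.int64(179), np.int64(177), np.int64(180), np.int64(178), np.int64(179), np.int64(182), np.int64(179), np.int64(183), np.int64(181), np.int64(184), np.int64(185), np.int64(185), np.int64(186), np.int64(184)]
x=a*y+b [0.12396486 0.60115926] at y=-.086 0.590498282163541
front [np.int64(217), np.int64(218), np.int64(219), np.int64(219), np.int64(220), np.int64(220), np.int64(221), np.int64(221), np.int64(222), np.int64(222), np.int64(223), np.int64(224), np.int64(224), np.int64(225), np.int64(225), np.int64(226)] [0.1140201  0.49732638] 0.4885468329635855
sides 195 260 356 [[0.5516, 0.0427], [0.5583, -0.2032]]
sides 205 259 355 [[0.5259, 0.0446], [0.5325, -0.2008]]
sides 213 259 354 [[0.5054, 0.044], [0.512, -0.1985]]
flange plane [-0.00347641 -0.00265543  0.10413972] 14041 [ 0.53003669 -0.03375441  0.10238673] [0.55999958 0.00268006]
[np.int64(40), np.int64(35), np.int64(35), np.int64(39), np.int64(38), np.int64(38), np.int64(38), np.int64(38), np.int64(38), np.int64(37), np.int64(37), np.int64(37)]
[[0.5108, 0.0387], [0.5253, 0.0402], [0.5395, 0.0385], [0.5535, 0.0342], [0.5677, 0.0331], [0.5818, 0.0314], [0.5958, 0.0296], [0.6099, 0.0278], [0.6238, 0.026], [0.6377, 0.0249], [0.6515, 0.0231], [0.6653, 0.0213]]
```

```bash
python3 -c "
from h import *
w=np.load('wrist2.npz'); P=w['P'];g=cv2.cvtColor(w['img'],6)
for r in range(24,70,2): print(r,g[r,460],P[r,460].round(4))
z=np.load('top.npz');P=z['P'];g=cv2.cvtColor(z['img'],6)
for u in list(range(256,282,1)): print(u,g[170,u],P[170,u].round(4))
"
```

```text
24 109 [ 6.56e-01  3.52e-02 -5.00e-04]
26 110 [ 0.6572  0.034  -0.0023]
28 108 [ 6.563e-01  3.240e-02 -6.000e-04]
30 112 [0.6453 0.029  0.0181]
32 155 [0.6451 0.0277 0.0186]
34 120 [0.645  0.0264 0.019 ]
36 43 [0.6474 0.0254 0.0151]
38 126 [0.6511 0.0246 0.0092]
40 157 [0.6515 0.0233 0.0087]
42 156 [0.6517 0.022  0.0085]
44 155 [0.6513 0.0205 0.0093]
46 154 [0.6514 0.0192 0.0095]
48 154 [0.6516 0.0178 0.0093]
50 156 [0.6526 0.0165 0.0078]
52 156 [0.6522 0.0151 0.0086]
54 157 [0.6518 0.0136 0.0095]
56 157 [0.652  0.0122 0.0093]
58 157 [0.6516 0.0108 0.0103]
60 153 [0.6466 0.0091 0.0189]
62 225 [0.6462 0.0078 0.0196]
64 225 [0.6454 0.0064 0.0211]
66 225 [0.6463 0.005  0.0198]
68 227 [0.6468 0.0037 0.0193]
256 135 [ 0.6189  0.0566 -0.0014]
257 135 [0.6188 0.054  0.    ]
258 130 [0.618  0.0513 0.0057]
259 131 [ 0.6193  0.0488 -0.0024]
260 132 [ 0.6193  0.0462 -0.0021]
261 131 [ 0.6192  0.0436 -0.0009]
262 129 [ 0.6195  0.041  -0.0024]
263 127 [0.6189 0.0383 0.0022]
264 115 [0.6164 0.0356 0.0197]
265 154 [0.6168 0.033  0.0178]
266 185 [0.6179 0.0304 0.0109]
267 191 [0.6182 0.0279 0.0089]
268 196 [0.6181 0.0253 0.01  ]
269 197 [0.6183 0.0227 0.0096]
270 195 [0.6184 0.0201 0.0092]
271 196 [0.619  0.0175 0.0055]
272 202 [0.617  0.015  0.0196]
273 232 [0.617  0.0124 0.0199]
274 244 [0.6162 0.0099 0.0261]
275 244 [0.6169 0.0073 0.0219]
276 244 [0.6167 0.0048 0.0236]
277 244 [0.6178 0.0021 0.0163]
278 244 [ 6.171e-01 -4.000e-04  2.190e-02]
279 244 [ 0.6173 -0.003   0.0208]
280 244 [ 0.6167 -0.0054  0.0253]
281 245 [ 0.6178 -0.0082  0.0183]
```

```bash
python3 -c "
from h import *
delta([.4945,-.0777,.039],np.pi/2-.115)"
```

```text
clock 5.5 pos [ 0.488  -0.0736  0.1267] rpy [-3.1414e+00 -2.0000e-04  1.4546e+00] F [-0.3  0.1 -2.8] grip 58.69099795818329 w 0.009222428456902337 q [-0.28  0.27 -0.34  0.95  0.    1.41]
turn [-0.   -0.   -0.01] shift [-0.13  0.28  3.51]
```

Emit:
servo_tool(rows=[0,0,0,-0.13,0.28,0.8,0,0,0,0,-0.13,0.28,1.8,0,0,0,0,-0.13,0.28,2.6,0,0,0,0,-0.13,0.28,3.1,0,0,0,0,-0.13,0.28,3.4,0,0,0,0,-0.13,0.28,3.5,0,0,0,0,-0.13,0.28,3.5,0,0,0,0,-0.13,0.28,3.5,0,0,0,0,-0.13,0.28,3.5,0])

```text
clock: 6.62
tool_pos: [0.495, -0.0785, 0.0397]
orientation: [3.141, 0.0, 1.453]
force: [-0.6, 0.2, -2.4]
width: 0.0089
grip_force: 58.6
```

```bash
python3 -c "
from h import *
img,d,ci,P=cloud('wrist'); cv2.imwrite('pics/w3.png',img)
delta([.4945,-.0777,.037],np.pi/2-.115)"
```

```text
clock 6.675 pos [ 0.4949 -0.0785  0.0396] rpy [3.1409 0.     1.4531] F [-0.3  0.2 -1.6] grip 58.60974311828613 w 0.009063815833011152 q [-0.28  0.38 -0.45  0.74  0.    1.4 ]
turn [ 0.01  0.   -0.03] shift [ 0.03 -0.02  0.11]
```

View pics/w3.png

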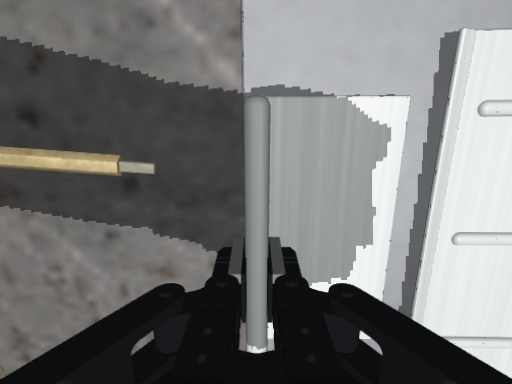

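```bash
python3 -c "
from h import *
ci=arm.camera_info('wrist')
for uv,z in(([[410,97],[383,300]],.0165),([[462,30],[415,315]],.024),([[258,100],[257,250]],.066),([[243,0],[243,90]],.01)):
  a=plane(ci,[p[0] for p in uv],[p[1] for p in uv],z); d=a[1]-a[0]; print(a[:,:2].round(4).tolist(), 'yaw',-(d[0]/d[1]) )
"
```

```text
[[0.5802, -0.0126], [0.567, -0.1305]] yaw -0.1117671797538247
[[0.5984, 0.0137], [0.5827, -0.1372]] yaw -0.1042561502797879
[[0.5044, -0.0043], [0.4972, -0.0625]] yaw -0.12371520567248341
[[0.5028, 0.041], [0.4975, 0.0009]] yaw -0.13207344330592818
```

The view shows the toe edge running from (410,97) to (383,300), about 16 mm short of the lip line from (462,30) to (415,315), square and centred. Next I lower it slowly to feel the deck.

Emit:
servo_tool(rows=[0,0,0,0,0,0.03,0,0,0,0,0,0,0.06,0,0,0,0,0,0,0.06,0,0,0,0,0,0,0.06,0])

```text
clock: 7.18
tool_pos: [0.4946, -0.0783, 0.0378]
orientation: [-3.142, -0.0, 1.453]
force: [0.3, -0.1, -2.7]
width: 0.0087
grip_force: 58.6
```

Emit:
servo_tool(rows=[0,0,0,0,0,0.02,0,0,0,0,0,0,0.04,0,0,0,0,0,0,0.04,0,0,0,0,0,0,0.04,0])

```text
clock: 7.68
tool_pos: [0.4947, -0.0784, 0.0373]
orientation: [3.141, 0.0, 1.453]
force: [-2.5, 1.1, 5.2]
width: 0.0089
grip_force: 59.7
```

Emit:
servo_tool(rows=[0,0,0,0,0,-0.05,0,0,0,0,0,0.2,-0.05,0,0,0,0,0,0.4,-0.05,0,0,0,0,0,0.6,-0.05,0,0,0,0,0,0.8,-0.05,0,0,0,0,0,0.8,-0.05,0,0,0,0,0,0.8,-0.05,0])

```text
clock: 8.55
tool_pos: [0.5143, -0.0807, 0.0379]
orientation: [-3.141, -0.0, 1.453]
force: [0.8, -0.5, -2.3]
width: 0.0093
grip_force: 58.7
```

Emit:
servo_tool(rows=[0,0,0,0,0.15,0,0,0,0,0,0,0.3,0,0,0,0,0,0,0.45,0,0,0,0,0,0,0.6,0,0,0,0,0,0,0.6,0,0,0,0,0,0,0.6,0,0])

```text
clock: 9.3
tool_pos: [0.5292, -0.0824, 0.038]
orientation: [-3.141, -0.0, 1.453]
force: [0.6, 0.9, -2.9]
width: 0.0088
grip_force: 58.7
```

Emit:
servo_tool(rows=[0,0,0,0,0.15,0,0,0,0,0,0,0.3,0,0,0,0,0,0,0.45,0,0,0,0,0,0,0.6,0,0,0,0,0,0,0.6,0,0,0,0,0,0,0.6,0,0])

```text
clock: 10.05
tool_pos: [0.5441, -0.0842, 0.038]
orientation: [-3.141, -0.0, 1.453]
force: [0.2, -0.4, -1.0]
width: 0.0086
grip_force: 58.7
```

Emit:
servo_tool(rows=[0,0,0,0,0.06,0,0,0,0,0,0,0.12,0,0,0,0,0,0,0.18,0,0,0,0,0,0,0.18,0,0])

```text
clock: 10.55
tool_pos: [0.5489, -0.0848, 0.0381]
orientation: [3.141, -0.0, 1.453]
force: [0.3, 0.0, -2.1]
width: 0.009
grip_force: 58.7
```

Emit:
servo_tool(rows=[0,0,0,0,0.06,0,0,0,0,0,0,0.12,0,0,0,0,0,0,0.18,0,0,0,0,0,0,0.18,0,0])

```text
clock: 11.05
tool_pos: [0.5534, -0.0853, 0.0381]
orientation: [3.141, -0.0, 1.453]
force: [0.5, -0.6, -2.7]
width: 0.0092
grip_force: 58.7
```

Emit:
servo_tool(rows=[0,0,0,0,0.04,0,0,0,0,0,0,0.08,0,0,0,0,0,0,0.12,0,0,0,0,0,0,0.12,0,0])

```text
clock: 11.55
tool_pos: [0.5563, -0.0857, 0.0381]
orientation: [3.141, -0.0, 1.453]
force: [0.2, -0.5, -2.4]
width: 0.0088
grip_force: 58.7
```

Emit:
servo_tool(rows=[0,0,0,0,0.04,0,0,0,0,0,0,0.08,0,0,0,0,0,0,0.12,0,0,0,0,0,0,0.12,0,0])

```text
clock: 12.05
tool_pos: [0.5578, -0.0859, 0.0377]
orientation: [-3.139, 0.0, 1.453]
force: [-5.2, -0.7, 0.8]
width: 0.0089
grip_force: 59.1
```

Emit:
servo_tool(rows=[0,0,0,0,0.04,0,0,0,0,0,0,0.08,0,0,0,0,0,0,0.12,0,0,0,0,0,0,0.12,0,0])

```text
clock: 12.55
tool_pos: [0.5576, -0.0859, 0.0374]
orientation: [-3.134, 0.0, 1.453]
force: [-11.8, 0.0, 7.6]
width: 0.0088
grip_force: 60.1
```

Emit:
servo_tool(rows=[0,0,0,0,0,0.03,0,0,0,0,0,0,0.06,0,0,0,0,0,0,0.06,0,0,0,0,0,0,0.06,0])

```text
clock: 13.05
tool_pos: [0.5575, -0.0858, 0.0372]
orientation: [-3.134, 0.001, 1.453]
force: [-16.8, 0.7, 16.7]
width: 0.0092
grip_force: 61.5
```

```bash
python3 -c "
from h import *
img,d,ci,P=cloud('wrist'); cv2.imwrite('pics/w4.png',img)
t,_=arm.capture('scene'); cv2.imwrite('pics/s4.png',cv2.resize(t[160:290,220:380],(640,520)))
delta([.5578,-.0859,.037],np.pi/2-.115)
print(arm.get_obs()['moment'])"
```

```text
clock 13.15 pos [ 0.5576 -0.0858  0.0372] rpy [-3.1341e+00  7.0000e-04  1.4530e+00] F [-16.6   1.3  16.8] grip 61.50271832942963 w 0.009047516731946712 q [-0.26  0.49 -0.27  0.82 -0.    1.42]
turn [-0.09  0.01 -0.03] shift [-0.    0.01  0.01]
[0.16096615 2.93215564 0.12272986]
```

View pics/w4.png

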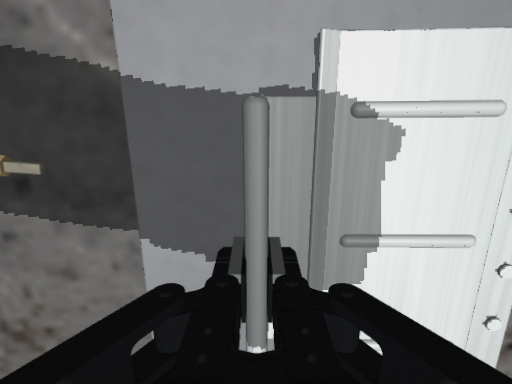

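View pics/s4.png

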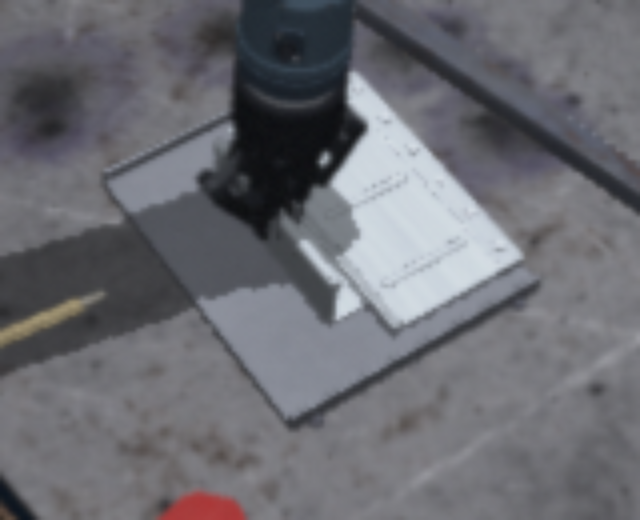

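The wrist view shows the flange's visible strip (columns 270–318) running parallel under the lip line (column ~318), and the lap is flat. The forces are about 17 N against the stop and 19 N down. I hold this briefly and hand in.

Emit:
servo_tool(rows=[0,0,0,0,0,0,0,0,0,0,0,0,0,0,0,0,0,0,0,0,0,0,0,0,0,0,0,0])

```text
clock: 13.65
tool_pos: [0.5575, -0.0858, 0.0372]
orientation: [-3.134, 0.001, 1.453]
force: [-16.5, 0.5, 16.2]
width: 0.0095
grip_force: 61.5
```

```bash
python3 -c "
from station import arm
print(arm.get_obs()['force'],arm.close_job())"
```

```text
the job is handed in; nothing more can be done
[-16.53240336   0.51405436  16.1745017 ] None
```

I handed the job in at about 13.7 s with the flashing tucked under the lapped sheet, square and about centred, butted against the stop at about 17 N, pressed down at about 19 N and still gripped at about 61 N; the hand-in returned no verdict.

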